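Take the squeeze-and-turn safety cap off the reagent bottle

TASK

Open the white reagent bottle: squeeze the two yellow tabs on its blue safety cap and, keeping them squeezed, turn the cap anticlockwise until you feel its stop, then lift it off. Set the cap down gently, top side up, in the shallow steel tray and let go. Do not force the cap or crush its tabs, and leave everything else on the bench where it is.

Things in the scene. Friction and masses are not known exactly. Their poses are not given: they have to be found in the camera images.
- cap_grip (a point): Centre of the blue safety cap at mid-height of its two yellow tabs: 26.5 mm above its underside, 14.5 mm below its top. Cap 52 mm across, 41 mm high, about 75 g, z up. The tabs are upright flat pads, 18 mm wide, 21 mm high, on opposite sides along the cap's x axis, 64 mm over both when free. Gripped any other way round the cap stays locked.
- tab_a (a joint): How far the tab on the cap's +x side is pressed in: 0 free, 0.0045 m fully in; spring 3 N rising to 9 N. Both tabs must be in at least 3.5 mm to clear the lock (55 mm over both when fully in). A steady 15 to 25 N squeeze does it; above 30 N a finger they crush.
- tab_b (a joint): The same for the tab on the cap's -x side. Turning the cap with both in is nearly free (under 0.05 N m). Hidden lugs hold it down at first; where they let go differs each time and cannot be seen. 20 to 80 degrees from the start comes a springy stop (0.05 N m more per degree; keep below 0.2 N m); the cap lifts off only in the last 4 degrees before it, or lightly against it.
- bottle_neck (a point): Centre of the top of the bottle's neck, 141 mm above the table, z up; neck 34 mm across. The cap's top rests on it and the skirt reaches 36 mm down. The white bottle with an orange band is 72 mm across, fixed in a dark holder 110 mm square. Teeth on its collar (78 mm across) reach 5 mm above the cap's underside beside the tabs: keep finger ends above them.
- tray_in (a point): Centre of the floor of the shallow square steel tray (fixed), 136 mm outside, 130 mm inside, floor 3 mm and rim 10 mm above the table; z up
- cap: The cap again, with origin at the centre of its underside (x through the tabs, z up). Pushing, pulling or twisting it on the bottle with more than about 25 N damages it; turned clockwise it only meets a stop.
- bottle: The fixed bottle with its holder, origin on its axis at table height, z up
- tray: The steel tray (fixed), origin under its centre at table height, z up
- vial: Bystander: small amber jar, 28 mm across, 52 mm high, origin at its underside
- marker: Bystander: marker pen lying along its x axis, 123 mm long, 14 mm thick
- flask: Bystander: green conical flask, 90 mm across, 145 mm high, origin at its underside
- amber: Bystander: amber bottle, 62 mm across, 140 mm high, origin at its underside
- spray: Bystander: clear bottle with a blue cap, 60 mm across, 130 mm high, origin at its underside
Mind the look-alikes: they are no part of the job. Of the things like the tray, leave any that is orange; of the rest the smaller one is meant.

How it is judged:
By the outcome, as a careful person would: the job done as asked, in the order asked, and still so for the second after the job is handed in, with the robot touching nothing.
It also fails if it takes over 67 s, if anything falls off the work surface, if the arm or the gripper's body presses on something with over 40 N, if the wrist force passes 120 N, or if a joint passes its speed limit or range.

ROBOT

A 6-joint arm with a two-finger parallel gripper is mounted at the origin on the work surface. World frame = base frame: x ahead of the robot, y to its left, z up, the work surface at z = 0. Lengths are in m, angles in rad, forces in N, time in s.
With the tool pointing down it reaches from about 0.35 to 0.775 m from the base axis. Payload 5.5 kg.
Tool frame: the origin (TCP) lies where the fingers leave the gripper's body, on its centre line; the fingertips stand 73 mm ahead of it and the grasp point (between the pads) lies 54 mm ahead of it; z points along the fingers, y is the direction in which the jaws open and shut (so a half turn about z gives the same grasp; the last joint's range is limited). The gripper opens to 85 mm and grips with 20 to 120 N. Pads are 22 mm wide; open, the fingers measure 114 mm over their backs; the gripper's body (76 mm by 85 mm) begins 54 mm behind the grasp point. The pads swing forward as they close: fully open they stand 13 mm farther back than shut.
Start: joints at [-1.309, 0.313, 0.046, 1.304, 0, 1.431], TCP at [0.225, -0.529, 0.304] pointing down, gripper open.
Joint ranges: [-2.76, 2.76], [-0.86, 1.69], [-1.03, 1.26], [-2.2, 2.34], [-1.47, 1.5], [-3.14, 3.14]. Speed limits (rad/s): [2.57, 2.57, 3.14, 3.14, 3.14, 3.14].

INTERFACE

Orientations are given as a unit quaternion [w, x, y, z].
In Python, from workcell import env, read_camera, job, cut_out gives the robot as it stands.
- The arm moves only by the tool servo_tool, never from a script. Its argument "deltas" is a list of rows, each an object of numbers: "dx", "dy", "dz": the shift along the world's x, y, z in mm; "rx", "ry", "rz": the turn, a rotation vector about the world's x, y, z in rad; "fingers": the closure, from -1 (fully open) to 1 (shut). A call has 1 to 8 rows; each row shifts and turns the commanded pose from where the row before left it; what a row does not reach is not made up. A row lasts 1/10 s, in which the tool goes at most 50 mm and 8.59 degrees, less where a joint would pass 70% of its speed; a pose out of reach is approached as far as the arm can. A call is refused whole if a number of a shift passes 50 or a number of a turn 0.15, either way. A call with a gripper value outside its range is refused whole. The fingers move at their own pace and stop on an object; "newtons" is the grip in N (left out, the last holds). Time passes only in rows, so rows that do not move let the fingers close. It gives the time, the measured TCP pose, the force and the opening at its end, in the units of the state.
- env.get_state(): the state, without advancing time (a new reading comes with each control period).
- read_camera(name): name is "scene" or "top" or "wrist"; returns a dict with "img" (384x512x3 uint8, red, green, blue), "intrinsics" (3x3 intrinsics, pixels), "k1" (the pictures are not rectified: a ray, as slopes to the right and down, at radius r is drawn at 1 + k1 r^2 times it, then the intrinsics apply), "extrinsics" (4x4, takes a point from camera to world coordinates); the wrist camera has in their place "hand_eye" (4x4, takes a point from camera to tool coordinates, whose origin is the TCP and whose axes are the flange's). Camera axes: x right, y down, z forward; pixel columns grow to the right and rows downward; lengths in m; the calibration is good to about 2 mm. A picture is of the moment at which its call begins: read the wrist's pose just before it. There is no depth.
- job.hand_in(): hands the job in, once; it reports no verdict.
Trained networks look in the newest picture that a camera, given by its name, has taken for a name from the list of things; names that differ only in an ending like _2 or _b are one class to them, and where a whole thing is asked for, a point or a joint stands for the part that bears it (a point fixed in the world has none). Each returns a list of dicts, best first, with "confidence" (0 to 1); they miss things now and then, are a little off and sometimes report something else, mostly with a low value. They report only what shows in the picture. A call takes as long as a camera call. They do not tell look-alikes from the thing itself.
- cut_out(target, camera): "region" (384x512 bool, what is visible of it) and "extent" ([left, top, right, bottom] in pixels, round what is visible of it).
The state is a dict: "clock": time; "joint_pos": joint angles; "qvel": joint speeds; "tau": joint torques, N m; "tcp_pos": TCP position; "orientation": TCP orientation; "wrist_force": force on the tool from outside, world axes, zero at the start; "ft_torque": the same for the moment, N m; "finger_gap": finger opening in m.
Only numpy, scipy, OpenCV 4.12 (cv2) and the standard library are available. Lean on these libraries where they do the work, as an engineer would, in place of code of your own. Each camera call takes 0.05 s, during which the arm holds its last target. There are 200 camera calls.

## Working session

There is one attempt and no reset: what is moved stays moved. The work goes in short steps, Python scripts to look and compute and a tool call to move; the robot and the scene stay as the last step left them, time stands still between calls to the robot, and variables do not carry over. Pictures are saved under pics/ and viewed, about 8 in all and at most 12, crops included, and the job is handed in when it is done.

Besides the shell and the picture viewer there is one more tool, called after "Call:" by a JSON object that holds its "op" and its "data". servo_tool: Moves the arm, as the interface text tells. Its arguments: {"type":"object","properties":{"deltas":{"type":"array"},"newtons":{"type":"number"}},"required":["deltas"]}

```bash
mkdir -p pics; ls; cat > h.py <<'E'
import numpy as np, cv2
from workcell import env, read_camera, job, cut_out
from scipy.spatial.transform import Rotation as R
def save(n,img): cv2.imwrite('pics/'+n,cv2.cvtColor(img,cv2.COLOR_RGB2BGR))
def ext(c,s=None):
    if 'extrinsics' in c: return np.array(c['extrinsics'])
    T=np.eye(4);q=s['orientation'];T[:3,:3]=R.from_quat([q[1],q[2],q[3],q[0]]).as_matrix();T[:3,3]=s['tcp_pos']
    return T@np.array(c['hand_eye'])
def slopes(c,uv):
    K=np.array(c['intrinsics']);k=c['k1'];uv=np.atleast_2d(uv).astype(float)
    d=np.c_[(uv[:,0]-K[0,2])/K[0,0],(uv[:,1]-K[1,2])/K[1,1]];p=d.copy()
    for _ in range(20): p=d/(1+k*(p**2).sum(1,keepdims=True))
    return p
def onplane(c,uv,z,s=None):
    T=ext(c,s);p=slopes(c,uv);d=np.c_[p,np.ones(len(p))]@T[:3,:3].T;o=T[:3,3]
    return o+d*((z-o[2])/d[:,2])[:,None]
def proj(c,P,s=None):
    T=np.linalg.inv(ext(c,s));P=np.atleast_2d(P)@T[:3,:3].T+T[:3,3];p=P[:,:2]/P[:,2:]
    p=p*(1+c['k1']*(p**2).sum(1,keepdims=True));K=np.array(c['intrinsics'])
    return np.c_[p[:,0]*K[0,0]+K[0,2],p[:,1]*K[1,1]+K[1,2]]
E
python3 - <<'E'
from h import *
s=env.get_state();print(s)
a=read_camera('scene');b=read_camera('top')
save('top.png',b['img']);save('scene.png',a['img'])
print(ext(b),ext(a),b['intrinsics'],b['k1'])
H=dict(cap=.1, bottle=.0,tray=.01,vial=.05,flask=.07,amber=.14,spray=.13,marker=.01)
for n,z in H.items():
    for d in cut_out(n,'top')[:4]:
        v,u=np.nonzero(d['region']);print(n,round(d['confidence'],2),d['extent'],len(u),onplane(b,[u.mean(),v.mean()],z)[0].round(3))
E
```

```text
pics
{'clock': 0.0, 'joint_pos': array([-1.30861128e+00,  3.14000598e-01,  4.49764548e-02,  1.30361290e+00,
        1.68844491e-05,  1.43116273e+00]), 'qvel': array([-0.00016678,  0.00080582, -0.00026745,  0.00070399, -0.00039886,
        0.00124286]), 'tau': array([-3.13799792e-04, -4.80629182e+01,  2.98532313e+01,  1.96522521e-02,
       -8.69033511e-05,  1.16275220e-05]), 'tcp_pos': array([ 0.2247545 , -0.52883625,  0.30300762]), 'orientation': array([-9.19150153e-04,  9.79885105e-01,  1.99560352e-01, -4.79340955e-05]), 'wrist_force': array([-0.65376172, -1.16894809,  0.23816005]), 'ft_torque': array([-0.03129369,  0.05553798, -0.04082683]), 'finger_gap': 0.08521870778212128}
[[-0.03021195 -0.99751753  0.06360826  0.38467877]
 [-0.99947413  0.02939882 -0.01368091 -0.02969122]
 [ 0.01177694 -0.06398814 -0.99788117  1.11678392]
 [ 0.          0.          0.          1.        ]] [[ 0.84121297  0.33325726 -0.42579378  0.98025828]
 [ 0.54045314 -0.54221419  0.64336162 -0.86324679]
 [-0.0164665  -0.77132572 -0.63622754  0.91638886]
 [ 0.          0.          0.          1.        ]] [[
[... 163 characters left out ...]
158.5, 320.4, 182.8] 340 [ 0.495 -0.201  0.1  ]
bottle 0.56 [277.9, 153.7, 328.1, 202.1] 917 [ 0.487 -0.189  0.   ]
tray 0.81 [279.4, 214.9, 338.1, 268.8] 1993 [ 0.29  -0.205  0.01 ]
tray 0.8 [117.5, 237.3, 183.5, 304.6] 3822 [0.221 0.274 0.01 ]
tray 0.79 [151.9, 156.7, 203.4, 210.5] 2020 [0.481 0.179 0.01 ]
vial 0.64 [153.4, 159.4, 205.1, 210.3] 1865 [0.477 0.171 0.05 ]
flask 0.64 [377.7, 136.0, 418.7, 172.2] 926 [ 0.548 -0.463  0.07 ]
flask 0.38 [153.0, 157.4, 206.9, 210.3] 2018 [0.476 0.167 0.07 ]
amber 0.73 [84.9, 183.1, 117.4, 209.1] 582 [0.44  0.366 0.14 ]
marker 0.56 [231.6, 109.3, 242.2, 148.4] 76 [0.631 0.005 0.01 ]
marker 0.22 [298.7, 162.1, 318.2, 183.4] 302 [ 0.504 -0.217  0.01 ]
```

View pics/top.png

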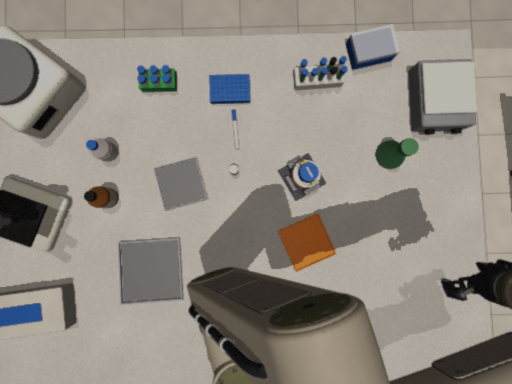

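View pics/scene.png

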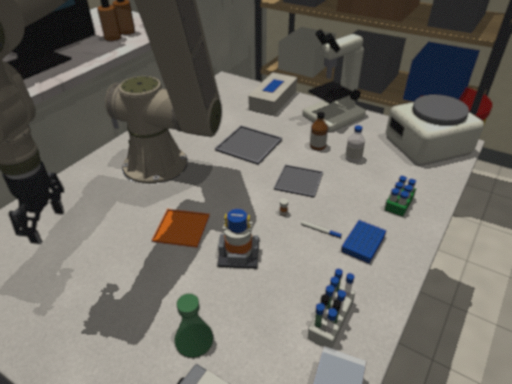

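Top view: the white bottle with its blue cap is at (305,173) and the smaller grey tray at (181,183), about (0.48, 0.18). The orange tray at (307,242) and the larger grey one at (150,270) are decoys. I'm moving over the bottle for a closer look.

Call:
{"op": "servo_tool", "data": {"deltas": [{"dx": 30, "dy": 37, "dz": 8, "fingers": -1}, {"dx": 30, "dy": 37, "dz": 8}, {"dx": 30, "dy": 37, "dz": 8}, {"dx": 30, "dy": 37, "dz": 8}, {"dx": 30, "dy": 37, "dz": 8}, {"dx": 30, "dy": 37, "dz": 8}, {"dx": 30, "dy": 37, "dz": 8}, {"dx": 30, "dy": 37, "dz": 8}], "newtons": 20}}

```text
invalid input at $.deltas[0]: expected keys dx, dy, dz, rx, ry, rz, fingers
```

Call:
{"op": "servo_tool", "data": {"deltas": [{}, {}, {}]}}

```text
invalid input at $.deltas[0]: expected keys dx, dy, dz, rx, ry, rz, fingers
```

```bash
python3 - <<'E'
from h import *
s=env.get_state();c=read_camera('wrist');print(s['tcp_pos'],s['orientation'],s['clock'],c['hand_eye'],c['intrinsics'],c['k1'])
save('w1.png',c['img'])
print(proj(c,[[.495,-.2,.146]],s))
for n in ['cap','tab_a','bottle']:
    for d in cut_out(n,'wrist')[:3]:
        v,u=np.nonzero(d['region']);print(n,d['confidence'],d['extent'],onplane(c,[u.mean(),v.mean()],.146 if n!='bottle' else .06,s))
E
```

```text
[ 0.22487019 -0.52922785  0.30390679] [2.06549390e-05 9.79888905e-01 1.99543812e-01 1.67698307e-05] 0.5 [[-5.67622890e-04 -9.61706641e-01 -2.74080306e-01  6.85802551e-02]
 [ 9.99999798e-01 -6.23847172e-04  1.17977072e-04  8.72475094e-04]
 [-2.84443557e-04 -2.74080184e-01  9.61706802e-01 -6.90539019e-02]
 [ 0.00000000e+00  0.00000000e+00  0.00000000e+00  1.00000000e+00]] [[301.30278635   0.         257.34920924]
 [  0.         301.30278635 193.46431981]
 [  0.           0.           1.        ]] 0.018391763913883502
[[-267.8594884  -756.55238379]]
```

View pics/w1.png

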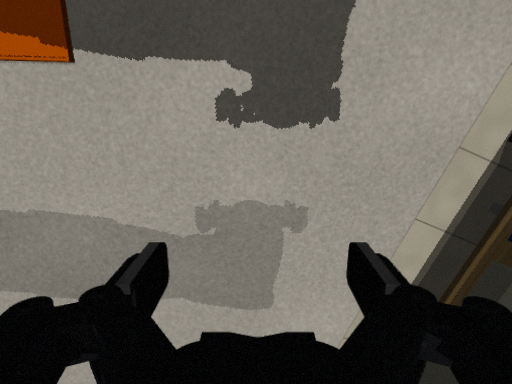

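All seven keys are required. The picture shows only bare bench, so the move didn't run; I'm reissuing it.

Call:
{"op": "servo_tool", "data": {"deltas": [{"dx": 26, "dy": 38, "dz": 6, "rx": 0, "ry": 0, "rz": 0, "fingers": -1}, {"dx": 26, "dy": 38, "dz": 6, "rx": 0, "ry": 0, "rz": 0, "fingers": -1}, {"dx": 26, "dy": 38, "dz": 6, "rx": 0, "ry": 0, "rz": 0, "fingers": -1}, {"dx": 26, "dy": 38, "dz": 6, "rx": 0, "ry": 0, "rz": 0, "fingers": -1}, {"dx": 26, "dy": 38, "dz": 6, "rx": 0, "ry": 0, "rz": 0, "fingers": -1}, {"dx": 26, "dy": 38, "dz": 6, "rx": 0, "ry": 0, "rz": 0, "fingers": -1}, {"dx": 26, "dy": 38, "dz": 6, "rx": 0, "ry": 0, "rz": 0, "fingers": -1}, {"dx": 26, "dy": 38, "dz": 6, "rx": 0, "ry": 0, "rz": 0, "fingers": -1}], "newtons": 20}}

```text
clock: 1.5
tcp_pos: [0.4336, -0.2236, 0.3525]
orientation: [0.0, 0.98, 0.199, 0.0]
wrist_force: [0.4, -0.6, 0.4]
finger_gap: 0.0853
```

Call:
{"op": "servo_tool", "data": {"deltas": [{"dx": 0, "dy": 0, "dz": 0, "rx": 0, "ry": 0, "rz": 0, "fingers": -1}, {"dx": 0, "dy": 0, "dz": 0, "rx": 0, "ry": 0, "rz": 0, "fingers": -1}, {"dx": 0, "dy": 0, "dz": 0, "rx": 0, "ry": 0, "rz": 0, "fingers": -1}]}}

```text
clock: 1.8
tcp_pos: [0.4325, -0.2258, 0.3517]
orientation: [0.0, 0.98, 0.199, -0.0]
wrist_force: [0.0, -0.6, 0.1]
finger_gap: 0.0858
```

```bash
cat > look.py <<'E'
from h import *
import sys
s=env.get_state();c=read_camera('wrist');print(s['tcp_pos'],s['orientation'],s['clock'])
save(sys.argv[1],c['img'])
np.savez('last.npz',img=c['img'])
print(proj(c,[[.495,-.2,.146]],s))
for n in ['cap','tab_a','bottle']:
    for d in cut_out(n,'wrist')[:3]:
        v,u=np.nonzero(d['region']);print(n,d['confidence'],d['extent'],onplane(c,[u.mean(),v.mean()],.146 if n!='bottle' else .06,s))
E
python3 look.py w2.png
```

```text
[ 0.43249743 -0.22579437  0.35173449] [ 9.40371818e-05  9.79947691e-01  1.99254781e-01 -2.14833696e-04] 1.8
[[256.99719668 108.50694229]]
cap 0.74 [223.8, 73.8, 279.8, 147.5] [[ 0.49060344 -0.19608294  0.146     ]]
tab_a 0.56 [245.9, 140.0, 263.0, 148.4] [[ 0.46486146 -0.20963627  0.146     ]]
tab_a 0.41 [239.6, 76.4, 257.7, 87.5] [[ 0.51442344 -0.18296077  0.146     ]]
tab_a 0.28 [220.6, 75.2, 280.0, 148.0] [[ 0.49080654 -0.1961415   0.146     ]]
bottle 0.88 [206.6, 60.1, 299.3, 160.4] [[ 0.49585474 -0.19679029  0.06      ]]
```

View pics/w2.png

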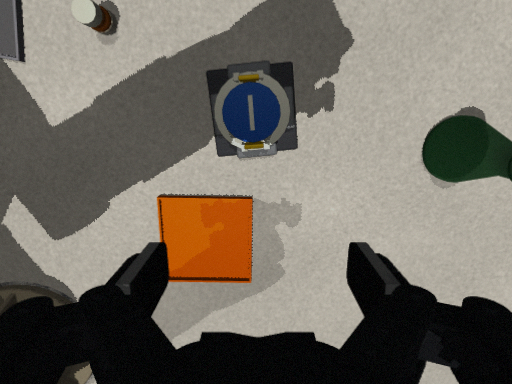

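The wrist view shows the cap at (251,111), with yellow tabs at about (248,77) and (255,145), so the tab axis is roughly vertical in the image. I'll compute the centre and yaw.

```bash
cat > cap.py <<'E'
from h import *
s=env.get_state();c=read_camera('wrist');save('_l.png',c['img'])
print(s['tcp_pos'],s['joint_pos'].round(3),s['clock'])
t=R.from_quat(np.roll(s['orientation'],-1)).as_matrix();print('jaw yaw',np.degrees(np.arctan2(t[1,1],t[0,1])),'tilt',t[:,2].round(4))
cand=cut_out('cap','wrist');e=cand[0]['extent'];m=np.zeros(c['img'].shape[:2],bool);m[max(0,int(e[1])-8):int(e[3])+9,max(0,int(e[0])-8):int(e[2])+9]=1
h=cv2.cvtColor(c['img'],cv2.COLOR_RGB2HSV)
b=(h[...,0]>100)&(h[...,0]<130)&(h[...,1]>120)&m
y=(h[...,0]>15)&(h[...,0]<32)&(h[...,1]>120)&(h[...,2]>80)&m
cs,_=cv2.findContours(b.astype(np.uint8),0,2);k=max(cs,key=cv2.contourArea)
P=onplane(c,k[:,0],.146,s)
w,r=cv2.minEnclosingCircle(P[:,:2].astype(np.float32)); print('blue circle .146',w,r)
el=cv2.fitEllipse(k);print('ellipse',onplane(c,el[0],.146,s)[0], el)
n,l,st,ce=cv2.connectedComponentsWithStats(y.astype(np.uint8))
o=sorted(range(1,n),key=lambda i:-st[i,4])[:4]
for i in o: print('yellow',st[i],ce[i],onplane(c,ce[i],.142,s)[0].round(4))
A,B=[onplane(c,ce[i],.142,s)[0] for i in o[:2]]
d=A-B;print('tab mid',(A+B)/2,'dist',np.linalg.norm(d),'yaw mod180',np.degrees(np.arctan2(d[1],d[0]))%180)
# bar on top
wm=cv2.fillPoly(np.zeros(m.shape,np.uint8),[cv2.convexHull(k)],1)
wm=cv2.erode(wm,np.ones((5,5)))>0; wh=wm&(h[...,1]<100)
v,u=np.nonzero(wh)
if len(u)>8:
    Q=onplane(c,np.c_[u,v],.146,s)[:,:2];q=Q-Q.mean(0);ev=np.linalg.svd(q)[2][0] if len(q)<3000 else 0
    print('bar mid',Q.mean(0),'yaw',np.degrees(np.arctan2(ev[1],ev[0]))%180,len(u))
E
python3 cap.py
```

```text
[ 0.43219678 -0.22635245  0.35165619] [-0.647  0.134 -0.067  1.37  -0.     2.095] 2.0
jaw yaw -67.11639408046015 tilt [-5.e-04  2.e-04 -1.e+00]
blue circle .146 (0.48974737524986267, -0.196174755692482) 0.025592051446437836
ellipse [ 0.49053174 -0.1959829   0.146     ] ((250.31382751464844, 110.97746276855469), (56.599056243896484, 59.15555953979492), 174.26800537109375)
yellow [238  73  20   6  84] [247.51190476  75.8452381 ] [ 0.5165 -0.1825  0.142 ]
yellow [244 143  19   6  78] [252.96153846 145.29487179] [ 0.4633 -0.2098  0.142 ]
tab mid [ 0.48989876 -0.19615759  0.142     ] dist 0.05969815361941636 yaw mod180 27.133540989402963
bar mid [ 0.4901154  -0.19604836] yaw 27.051465256699743 175
```

Call:
{"op": "servo_tool", "data": {"deltas": [{"dx": 6, "dy": 3, "dz": -8, "rx": 0, "ry": 0, "rz": 0.149, "fingers": -1}, {"dx": 6, "dy": 3, "dz": -8, "rx": 0, "ry": 0, "rz": 0.149, "fingers": -1}, {"dx": 6, "dy": 3, "dz": -8, "rx": 0, "ry": 0, "rz": 0.149, "fingers": -1}, {"dx": 6, "dy": 3, "dz": -8, "rx": 0, "ry": 0, "rz": 0.149, "fingers": -1}, {"dx": 6, "dy": 3, "dz": -8, "rx": 0, "ry": 0, "rz": 0.149, "fingers": -1}, {"dx": 6, "dy": 3, "dz": -8, "rx": 0, "ry": 0, "rz": 0.149, "fingers": -1}, {"dx": 6, "dy": 3, "dz": -8, "rx": 0, "ry": 0, "rz": 0.149, "fingers": -1}, {"dx": 6, "dy": 3, "dz": -8, "rx": 0, "ry": 0, "rz": 0.149, "fingers": -1}]}}

```text
clock: 2.9
tcp_pos: [0.4809, -0.2017, 0.2875]
orientation: [-0.0, 0.697, 0.717, 0.0]
wrist_force: [-0.2, -0.1, 0.1]
finger_gap: 0.0852
```

Call:
{"op": "servo_tool", "data": {"deltas": [{"dx": 3, "dy": 2, "dz": -9, "rx": 0, "ry": 0, "rz": 0.149, "fingers": -1}, {"dx": 3, "dy": 2, "dz": -9, "rx": 0, "ry": 0, "rz": 0.149, "fingers": -1}, {"dx": 4, "dy": 2, "dz": -9, "rx": 0, "ry": 0, "rz": 0.149, "fingers": -1}, {"dx": 0, "dy": 0, "dz": 0, "rx": 0, "ry": 0, "rz": 0, "fingers": -1}, {"dx": 0, "dy": 0, "dz": 0, "rx": 0, "ry": 0, "rz": 0, "fingers": -1}, {"dx": 0, "dy": 0, "dz": 0, "rx": 0, "ry": 0, "rz": 0, "fingers": -1}]}}

```text
clock: 3.5
tcp_pos: [0.4908, -0.1957, 0.2615]
orientation: [0.0, 0.524, 0.852, 0.0]
wrist_force: [0.3, 0.4, -0.0]
finger_gap: 0.0857
```

```bash
python3 cap.py; cp pics/_l.png pics/w3.png
```

```text
[ 0.49083568 -0.19566134  0.26145257] [-0.531  0.239 -0.158  1.172  0.     0.572] 3.5
jaw yaw 26.75780819494431 tilt [ 6.e-04 -3.e-04 -1.e+00]
blue circle .146 (0.4877689778804779, -0.19237476587295532) 0.02917320840060711
ellipse [ 0.48756054 -0.19201315  0.146     ] ((256.9745788574219, 210.26904296875), (75.50215911865234, 85.09286499023438), 179.9657440185547)
yellow [209 200   6  13  51] [211.70588235 205.47058824] [ 0.4601 -0.2037  0.142 ]
yellow [301 202   4  10  15] [302.4        206.26666667] [ 0.5137 -0.1773  0.142 ]
yellow [299 221   6   6  14] [302.         224.07142857] [ 0.5195 -0.1884  0.142 ]
yellow [210 214   4   2   6] [211.66666667 214.5       ] [ 0.4627 -0.2094  0.142 ]
tab mid [ 0.48686897 -0.19048718  0.142     ] dist 0.05969679672804079 yaw mod180 26.17502429037117
bar mid [ 0.48949225 -0.19596194] yaw 27.45854707147057 282
```

View pics/w3.png

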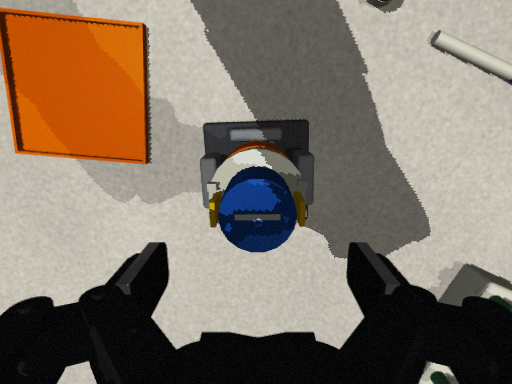

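The bar and tab fits agree on centre (0.4895, -0.196) and yaw 27°. The picture shows the cap at (257,210), with the tabs at left and right between the jaws. Descending now.

Call:
{"op": "servo_tool", "data": {"deltas": [{"dx": -1, "dy": 0, "dz": -15, "rx": 0, "ry": 0, "rz": 0.008, "fingers": -1}, {"dx": 0, "dy": 0, "dz": -15, "rx": 0, "ry": 0, "rz": 0, "fingers": -1}, {"dx": 0, "dy": 0, "dz": -15, "rx": 0, "ry": 0, "rz": 0, "fingers": -1}, {"dx": 0, "dy": 0, "dz": -15, "rx": 0, "ry": 0, "rz": 0, "fingers": -1}, {"dx": 0, "dy": 0, "dz": -15, "rx": 0, "ry": 0, "rz": 0, "fingers": -1}, {"dx": 0, "dy": 0, "dz": 0, "rx": 0, "ry": 0, "rz": 0, "fingers": -1}, {"dx": 0, "dy": 0, "dz": 0, "rx": 0, "ry": 0, "rz": 0, "fingers": -1}], "newtons": 20}}

```text
clock: 4.3
tcp_pos: [0.4899, -0.1953, 0.1863]
orientation: [-0.0, 0.52, 0.854, 0.0]
wrist_force: [-0.4, -0.1, -0.1]
finger_gap: 0.085
```

Call:
{"op": "servo_tool", "data": {"deltas": [{"dx": 0, "dy": 0, "dz": 0, "rx": 0, "ry": 0, "rz": 0, "fingers": 0.1}, {"dx": 0, "dy": 0, "dz": 0, "rx": 0, "ry": 0, "rz": 0, "fingers": 1}, {"dx": 0, "dy": 0, "dz": 0, "rx": 0, "ry": 0, "rz": 0, "fingers": 1}, {"dx": 0, "dy": 0, "dz": 0, "rx": 0, "ry": 0, "rz": 0, "fingers": 1}, {"dx": 0, "dy": 0, "dz": 0, "rx": 0, "ry": 0, "rz": 0, "fingers": 1}, {"dx": 0, "dy": 0, "dz": 0, "rx": 0, "ry": 0, "rz": 0, "fingers": 1}, {"dx": 0, "dy": 0, "dz": 0, "rx": 0, "ry": 0, "rz": 0, "fingers": 1}]}}

```text
clock: 5.0
tcp_pos: [0.4906, -0.1957, 0.188]
orientation: [0.002, 0.52, 0.854, -0.0]
wrist_force: [-1.8, 1.0, 7.9]
finger_gap: 0.0541
```

```bash
cat > st.py <<'E'
from h import *
s=env.get_state();t=R.from_quat(np.roll(s['orientation'],-1)).as_matrix()
print(s['clock'],s['tcp_pos'].round(4),'jaw',np.degrees(np.arctan2(t[1,1],t[0,1])).round(2),'F',s['wrist_force'].round(2),'M',s['ft_torque'].round(3),s['finger_gap'].round(4),s['joint_pos'].round(2))
E
python3 st.py
```

```text
Traceback (most recent call last):
  File "st.py", line 3, in <module>
    print(s['clock'],s['tcp_pos'].round(4),'jaw',np.degrees(np.arctan2(t[1,1],t[0,1])).round(2),'F',s['wrist_force'].round(2),'M',s['ft_torque'].round(3),s['finger_gap'].round(4),s['joint_pos'].round(2))
                                                                                                                                                          ^^^^^^^^^^^^^^^^^^^^^
AttributeError: 'float' object has no attribute 'round'
```

```bash
cat > st.py <<'E'
from h import *
s=env.get_state();t=R.from_quat(np.roll(s['orientation'],-1)).as_matrix()
print(s['clock'],s['tcp_pos'].round(4),'jaw',np.degrees(np.arctan2(t[1,1],t[0,1])).round(2),'F',s['wrist_force'].round(1),'M',s['ft_torque'].round(3),round(s['finger_gap'],4),'q6',s['joint_pos'][5].round(4),'t6',s['tau'][5].round(3))
E
python3 st.py
```

```text
5.0 [ 0.4906 -0.1957  0.188 ] jaw 27.38 F [-1.8  1.   7.9] M [ 0.122  0.339 -0.035] 0.0541 q6 0.5614 t6 -0.035
```

Call:
{"op": "servo_tool", "data": {"deltas": [{"dx": 0, "dy": 0, "dz": 1.5, "rx": 0, "ry": 0, "rz": 0, "fingers": 1}, {"dx": 0, "dy": 0, "dz": 0, "rx": 0, "ry": 0, "rz": 0, "fingers": 1}]}}

```text
clock: 5.2
tcp_pos: [0.4902, -0.1954, 0.1881]
orientation: [0.001, 0.52, 0.854, 0.0]
wrist_force: [0.4, -0.3, 3.9]
finger_gap: 0.054
```

```bash
python3 st.py
```

```text
5.2 [ 0.4902 -0.1954  0.1881] jaw 27.38 F [ 0.4 -0.3  3.9] M [-0.205 -0.107  0.009] 0.054 q6 0.5613 t6 0.002
```

Call:
{"op": "servo_tool", "data": {"deltas": [{"dx": 0, "dy": 0, "dz": 0, "rx": 0, "ry": 0, "rz": 0.03, "fingers": 1}, {"dx": 0, "dy": 0, "dz": 0, "rx": 0, "ry": 0, "rz": 0, "fingers": 1}]}}

```text
clock: 5.4
tcp_pos: [0.4903, -0.1955, 0.1881]
orientation: [0.001, 0.507, 0.862, -0.0]
wrist_force: [-0.4, -1.3, 5.0]
finger_gap: 0.054
```

```bash
python3 st.py
```

```text
5.4 [ 0.4903 -0.1955  0.1881] jaw 29.11 F [-0.4 -1.3  5. ] M [-0.018  0.14  -0.009] 0.054 q6 0.5311 t6 -0.148
```

The cap turns freely.

Call:
{"op": "servo_tool", "data": {"deltas": [{"dx": 0, "dy": 0, "dz": 0, "rx": 0, "ry": 0, "rz": 0.06, "fingers": 1}, {"dx": 0, "dy": 0, "dz": 0, "rx": 0, "ry": 0, "rz": 0.06, "fingers": 1}, {"dx": 0, "dy": 0, "dz": 0, "rx": 0, "ry": 0, "rz": 0.06, "fingers": 1}, {"dx": 0, "dy": 0, "dz": 0, "rx": 0, "ry": 0, "rz": 0.06, "fingers": 1}, {"dx": 0, "dy": 0, "dz": 0, "rx": 0, "ry": 0, "rz": 0, "fingers": 1}]}}

```text
clock: 5.9
tcp_pos: [0.4904, -0.1956, 0.1881]
orientation: [0.001, 0.4, 0.916, -0.0]
wrist_force: [0.3, 0.5, 5.1]
finger_gap: 0.054
```

```bash
python3 st.py
```

```text
5.9 [ 0.4904 -0.1956  0.1881] jaw 42.84 F [0.3 0.5 5.1] M [-0.054 -0.004  0.064] 0.054 q6 0.2915 t6 -0.361
```

Call:
{"op": "servo_tool", "data": {"deltas": [{"dx": 0, "dy": 0, "dz": 0, "rx": 0, "ry": 0, "rz": 0.06, "fingers": 1}, {"dx": 0, "dy": 0, "dz": 0, "rx": 0, "ry": 0, "rz": 0, "fingers": 1}]}}

```text
clock: 6.1
tcp_pos: [0.4904, -0.1956, 0.1882]
orientation: [0.001, 0.373, 0.928, -0.0]
wrist_force: [0.1, -0.1, 5.3]
finger_gap: 0.0538
```

```bash
python3 st.py
```

```text
6.1 [ 0.4904 -0.1956  0.1882] jaw 46.25 F [ 0.1 -0.1  5.3] M [-0.005 -0.053  0.062] 0.0538 q6 0.232 t6 -0.272
```

```bash
cat > sm.py <<'E'
from h import *
L=[]
for i in range(4):
    s=env.get_state();L.append([s['ft_torque'][2],s['tau'][5]]);
    if i<3: read_camera('wrist')
t=R.from_quat(np.roll(s['orientation'],-1)).as_matrix()
L=np.array(L);print(round(s['clock'],2),'jaw',np.degrees(np.arctan2(t[1,1],t[0,1])).round(2),'F',s['wrist_force'].round(1),'Mz',L[:,0].round(3),L.mean(0).round(3),round(s['finger_gap'],4))
E
python3 sm.py
```

```text
6.25 jaw 46.18 F [0.2 0.2 6.3] Mz [0.062 0.067 0.024 0.03 ] [ 0.046 -0.057] 0.0539
```

Call:
{"op": "servo_tool", "data": {"deltas": [{"dx": 0, "dy": 0, "dz": 0, "rx": 0, "ry": 0, "rz": 0.03, "fingers": 1}, {"dx": 0, "dy": 0, "dz": 0, "rx": 0, "ry": 0, "rz": 0, "fingers": 1}]}}

```text
clock: 6.45
tcp_pos: [0.4904, -0.1955, 0.1881]
orientation: [0.001, 0.359, 0.933, -0.0]
wrist_force: [-0.6, -0.5, 4.7]
finger_gap: 0.0538
```

```bash
python3 sm.py
```

```text
6.6 jaw 47.9 F [0.3 0.1 4.9] Mz [0.044 0.017 0.058 0.022] [ 0.035 -0.003] 0.0539
```

Call:
{"op": "servo_tool", "data": {"deltas": [{"dx": 0, "dy": 0, "dz": 0, "rx": 0, "ry": 0, "rz": 0.03, "fingers": 1}, {"dx": 0, "dy": 0, "dz": 0, "rx": 0, "ry": 0, "rz": 0, "fingers": 1}]}}

```text
clock: 6.8
tcp_pos: [0.4904, -0.1955, 0.1881]
orientation: [0.001, 0.345, 0.939, -0.0]
wrist_force: [0.4, 0.9, 4.7]
finger_gap: 0.0537
```

```bash
python3 sm.py
```

```text
6.95 jaw 49.62 F [-0.1  0.9  4.9] Mz [0.033 0.079 0.045 0.058] [ 0.054 -0.003] 0.0538
```

Call:
{"op": "servo_tool", "data": {"deltas": [{"dx": 0, "dy": 0, "dz": 0, "rx": 0, "ry": 0, "rz": 0.03, "fingers": 1}, {"dx": 0, "dy": 0, "dz": 0, "rx": 0, "ry": 0, "rz": 0, "fingers": 1}]}}

```text
clock: 7.15
tcp_pos: [0.4904, -0.1955, 0.1881]
orientation: [0.001, 0.331, 0.944, -0.0]
wrist_force: [0.1, 0.4, 5.0]
finger_gap: 0.0535
```

```bash
python3 sm.py
```

```text
7.3 jaw 51.34 F [0.3 0.5 5.1] Mz [ 0.028 -0.005  0.049  0.042] [ 0.028 -0.003] 0.0538
```

Call:
{"op": "servo_tool", "data": {"deltas": [{"dx": 0, "dy": 0, "dz": 0, "rx": 0, "ry": 0, "rz": 0.03, "fingers": 1}, {"dx": 0, "dy": 0, "dz": 0, "rx": 0, "ry": 0, "rz": 0, "fingers": 1}]}}

```text
clock: 7.5
tcp_pos: [0.4904, -0.1955, 0.1881]
orientation: [0.001, 0.317, 0.949, -0.0]
wrist_force: [0.1, 0.8, 5.0]
finger_gap: 0.0537
```

```bash
python3 sm.py
```

```text
7.65 jaw 53.06 F [0.8 0.3 5.7] Mz [0.013 0.024 0.011 0.037] [ 0.021 -0.003] 0.0541
```

Call:
{"op": "servo_tool", "data": {"deltas": [{"dx": 0, "dy": 0, "dz": 0, "rx": 0, "ry": 0, "rz": 0.03, "fingers": 1}, {"dx": 0, "dy": 0, "dz": 0, "rx": 0, "ry": 0, "rz": 0, "fingers": 1}]}}

```text
clock: 7.85
tcp_pos: [0.4904, -0.1956, 0.1881]
orientation: [0.001, 0.302, 0.953, -0.0]
wrist_force: [0.9, -0.4, 6.0]
finger_gap: 0.054
```

```bash
python3 sm.py
```

```text
8.0 jaw 54.78 F [ 0.7 -0.4  5.2] Mz [0.054 0.04  0.07  0.01 ] [ 0.044 -0.003] 0.054
```

Call:
{"op": "servo_tool", "data": {"deltas": [{"dx": 0, "dy": 0, "dz": 0, "rx": 0, "ry": 0, "rz": 0.03, "fingers": 1}, {"dx": 0, "dy": 0, "dz": 0, "rx": 0, "ry": 0, "rz": 0, "fingers": 1}]}}

```text
clock: 8.2
tcp_pos: [0.4904, -0.1955, 0.1881]
orientation: [0.001, 0.288, 0.958, -0.0]
wrist_force: [-0.6, 0.3, 4.8]
finger_gap: 0.054
```

```bash
python3 sm.py
```

```text
8.35 jaw 56.5 F [-0.9 -0.3  5.7] Mz [0.104 0.015 0.052 0.074] [ 0.061 -0.003] 0.0538
```

Call:
{"op": "servo_tool", "data": {"deltas": [{"dx": 0, "dy": 0, "dz": 0, "rx": 0, "ry": 0, "rz": 0.03, "fingers": 1}, {"dx": 0, "dy": 0, "dz": 0, "rx": 0, "ry": 0, "rz": 0, "fingers": 1}]}}

```text
clock: 8.55
tcp_pos: [0.4904, -0.1955, 0.1881]
orientation: [0.001, 0.274, 0.962, -0.0]
wrist_force: [0.3, -0.3, 5.4]
finger_gap: 0.0534
```

```bash
python3 sm.py
```

```text
8.7 jaw 58.22 F [-1.2  0.   5. ] Mz [0.065 0.08  0.063 0.047] [ 0.064 -0.003] 0.0541
```

Call:
{"op": "servo_tool", "data": {"deltas": [{"dx": 0, "dy": 0, "dz": 0, "rx": 0, "ry": 0, "rz": 0.03, "fingers": 1}, {"dx": 0, "dy": 0, "dz": 0, "rx": 0, "ry": 0, "rz": 0, "fingers": 1}]}}

```text
clock: 8.9
tcp_pos: [0.4904, -0.1956, 0.1881]
orientation: [0.001, 0.259, 0.966, -0.0]
wrist_force: [0.4, -0.1, 5.5]
finger_gap: 0.0539
```

```bash
python3 sm.py
```

```text
9.05 jaw 59.94 F [0.3 0.5 6.1] Mz [ 0.055  0.049 -0.005  0.06 ] [ 0.04  -0.003] 0.0541
```

Call:
{"op": "servo_tool", "data": {"deltas": [{"dx": 0, "dy": 0, "dz": 0, "rx": 0, "ry": 0, "rz": 0.03, "fingers": 1}, {"dx": 0, "dy": 0, "dz": 0, "rx": 0, "ry": 0, "rz": 0, "fingers": 1}]}}

```text
clock: 9.25
tcp_pos: [0.4904, -0.1956, 0.1881]
orientation: [0.001, 0.245, 0.97, -0.0]
wrist_force: [-0.1, -0.7, 5.5]
finger_gap: 0.0537
```

```bash
python3 sm.py
```

```text
9.4 jaw 61.66 F [-0.  -0.7  4.8] Mz [0.053 0.01  0.101 0.004] [ 0.042 -0.003] 0.0537
```

Call:
{"op": "servo_tool", "data": {"deltas": [{"dx": 0, "dy": 0, "dz": 0, "rx": 0, "ry": 0, "rz": 0.03, "fingers": 1}, {"dx": 0, "dy": 0, "dz": 0, "rx": 0, "ry": 0, "rz": 0, "fingers": 1}]}}

```text
clock: 9.6
tcp_pos: [0.4904, -0.1955, 0.1881]
orientation: [0.001, 0.23, 0.973, -0.0]
wrist_force: [0.7, 0.4, 5.7]
finger_gap: 0.0538
```

```bash
python3 sm.py
```

```text
9.75 jaw 63.37 F [-0.4 -0.3  6. ] Mz [0.01  0.03  0.097 0.057] [ 0.049 -0.003] 0.0541
```

Call:
{"op": "servo_tool", "data": {"deltas": [{"dx": 0, "dy": 0, "dz": 0, "rx": 0, "ry": 0, "rz": 0.03, "fingers": 1}, {"dx": 0, "dy": 0, "dz": 0, "rx": 0, "ry": 0, "rz": 0, "fingers": 1}]}}

```text
clock: 9.95
tcp_pos: [0.4904, -0.1955, 0.1881]
orientation: [0.001, 0.215, 0.977, -0.0]
wrist_force: [-0.3, -0.5, 5.6]
finger_gap: 0.0537
```

```bash
python3 sm.py
```

```text
10.1 jaw 65.09 F [0.6 0.7 4.8] Mz [0.041 0.027 0.046 0.021] [ 0.034 -0.003] 0.0541
```

Call:
{"op": "servo_tool", "data": {"deltas": [{"dx": 0, "dy": 0, "dz": 0, "rx": 0, "ry": 0, "rz": 0.03, "fingers": 1}, {"dx": 0, "dy": 0, "dz": 0, "rx": 0, "ry": 0, "rz": 0, "fingers": 1}]}}

```text
clock: 10.3
tcp_pos: [0.4904, -0.1955, 0.1881]
orientation: [0.001, 0.201, 0.98, -0.0]
wrist_force: [0.2, 0.3, 5.4]
finger_gap: 0.0539
```

```bash
python3 sm.py; python3 cap.py; cp pics/_l.png pics/w4.png
```

```text
10.45 jaw 66.81 F [-0.1  0.2  4.9] Mz [0.121 0.06  0.104 0.061] [ 0.087 -0.003] 0.0539
[ 0.49041802 -0.19552277  0.18811074] [-0.532  0.287 -0.284  0.999  0.    -0.127] 10.45
jaw yaw 66.81046652251811 tilt [ 1.6e-03 -7.0e-04 -1.0e+00]
blue circle .146 (0.4830464720726013, -0.19382406771183014) 0.030959201976656914
ellipse [ 0.48256127 -0.1936232   0.146     ] ((257.51190185546875, 263.58355712890625), (116.79087829589844, 136.91543579101562), 179.64572143554688)
yellow [194 228  16  47 177] [200.28813559 247.21468927] [ 0.4681 -0.2135  0.142 ]
yellow [305 227  16  48 153] [314.30065359 247.2875817 ] [ 0.487  -0.1697  0.142 ]
yellow [316 282   3   8  13] [317.53846154 286.38461538] [ 0.505  -0.1748  0.142 ]
yellow [197 283   2   7  10] [197.3 286.6] [ 0.4845 -0.223   0.142 ]
tab mid [ 0.4775665  -0.19157394  0.142     ] dist 0.04770428108991779 yaw mod180 66.72924904991702
bar mid [ 0.48870449 -0.19626313] yaw 66.76725506971495 648
```

View pics/w4.png

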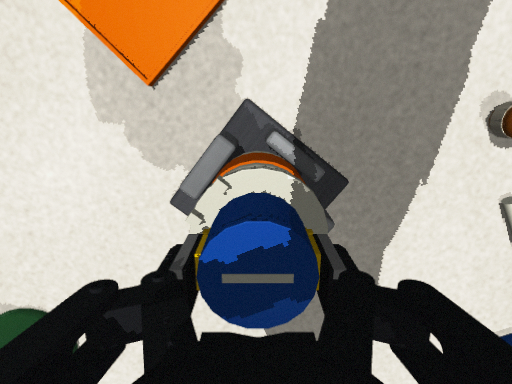

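The picture shows the bar at (258,278) parallel to the jaw line, so the cap is turning with the gripper. Mz rose to 0.087, so I'll take a half step to test for the stop.

Call:
{"op": "servo_tool", "data": {"deltas": [{"dx": 0, "dy": 0, "dz": 0, "rx": 0, "ry": 0, "rz": 0.015, "fingers": 1}, {"dx": 0, "dy": 0, "dz": 0, "rx": 0, "ry": 0, "rz": 0, "fingers": 1}]}}

```text
clock: 10.75
tcp_pos: [0.4904, -0.1955, 0.1881]
orientation: [0.001, 0.194, 0.981, -0.0]
wrist_force: [-0.0, 0.1, 5.1]
finger_gap: 0.0539
```

```bash
python3 sm.py
```

```text
10.9 jaw 67.66 F [ 0.9 -0.9  5.4] Mz [-0.008  0.039  0.005 -0.038] [-0.    -0.017] 0.0542
```

That was noise. Continuing.

Call:
{"op": "servo_tool", "data": {"deltas": [{"dx": 0, "dy": 0, "dz": 0, "rx": 0, "ry": 0, "rz": 0.02, "fingers": 1}, {"dx": 0, "dy": 0, "dz": 0, "rx": 0, "ry": 0, "rz": 0, "fingers": 1}]}}

```text
clock: 11.1
tcp_pos: [0.4904, -0.1955, 0.1881]
orientation: [0.001, 0.184, 0.983, -0.0]
wrist_force: [-0.2, 0.8, 6.1]
finger_gap: 0.0538
```

```bash
python3 sm.py
```

```text
11.25 jaw 68.82 F [-0.   1.   5.6] Mz [ 0.019 -0.001  0.056 -0.014] [ 0.015 -0.009] 0.0535
```

Call:
{"op": "servo_tool", "data": {"deltas": [{"dx": 0, "dy": 0, "dz": 0, "rx": 0, "ry": 0, "rz": 0.03, "fingers": 1}, {"dx": 0, "dy": 0, "dz": 0, "rx": 0, "ry": 0, "rz": 0, "fingers": 1}]}}

```text
clock: 11.45
tcp_pos: [0.4904, -0.1955, 0.1881]
orientation: [0.001, 0.169, 0.986, -0.0]
wrist_force: [-0.4, 0.5, 6.2]
finger_gap: 0.0537
```

```bash
python3 sm.py
```

```text
11.6 jaw 70.53 F [-0.3  0.1  5.9] Mz [0.017 0.031 0.036 0.039] [ 0.031 -0.003] 0.0537
```

Call:
{"op": "servo_tool", "data": {"deltas": [{"dx": 0, "dy": 0, "dz": 0, "rx": 0, "ry": 0, "rz": 0.03, "fingers": 1}, {"dx": 0, "dy": 0, "dz": 0, "rx": 0, "ry": 0, "rz": 0, "fingers": 1}]}}

```text
clock: 11.8
tcp_pos: [0.4904, -0.1955, 0.1881]
orientation: [0.001, 0.154, 0.988, -0.0]
wrist_force: [0.1, 0.0, 6.2]
finger_gap: 0.0541
```

```bash
python3 sm.py
```

```text
11.95 jaw 72.25 F [-0.5 -0.   5.6] Mz [0.064 0.035 0.082 0.041] [ 0.055 -0.003] 0.054
```

Call:
{"op": "servo_tool", "data": {"deltas": [{"dx": 0, "dy": 0, "dz": 0, "rx": 0, "ry": 0, "rz": 0.03, "fingers": 1}, {"dx": 0, "dy": 0, "dz": 0, "rx": 0, "ry": 0, "rz": 0, "fingers": 1}]}}

```text
clock: 12.15
tcp_pos: [0.4904, -0.1955, 0.1881]
orientation: [0.001, 0.139, 0.99, -0.0]
wrist_force: [0.2, -0.9, 5.7]
finger_gap: 0.054
```

```bash
python3 sm.py
```

```text
12.3 jaw 73.97 F [ 0.  -0.2  5.7] Mz [0.007 0.104 0.039 0.039] [ 0.047 -0.026] 0.0539
```

Call:
{"op": "servo_tool", "data": {"deltas": [{"dx": 0, "dy": 0, "dz": 0, "rx": 0, "ry": 0, "rz": 0.03, "fingers": 1}, {"dx": 0, "dy": 0, "dz": 0, "rx": 0, "ry": 0, "rz": 0, "fingers": 1}]}}

```text
clock: 12.5
tcp_pos: [0.4904, -0.1954, 0.1881]
orientation: [0.001, 0.124, 0.992, -0.0]
wrist_force: [0.4, -0.0, 5.2]
finger_gap: 0.054
```

```bash
python3 sm.py
```

```text
12.65 jaw 75.69 F [0.7 0.5 5.4] Mz [ 0.033 -0.016  0.01   0.024] [ 0.013 -0.062] 0.054
```

The joint-6 torque is starting to deviate. Looking finer.

Call:
{"op": "servo_tool", "data": {"deltas": [{"dx": 0, "dy": 0, "dz": 0, "rx": 0, "ry": 0, "rz": 0.015, "fingers": 1}, {"dx": 0, "dy": 0, "dz": 0, "rx": 0, "ry": 0, "rz": 0, "fingers": 1}, {"dx": 0, "dy": 0, "dz": 0, "rx": 0, "ry": 0, "rz": 0, "fingers": 1}]}}

```text
clock: 12.95
tcp_pos: [0.4904, -0.1954, 0.1881]
orientation: [0.001, 0.117, 0.993, -0.0]
wrist_force: [0.2, 0.7, 6.2]
finger_gap: 0.054
```

```bash
sed -i "s/L.mean(0).round(3)/'t6',L[:,1].round(3),L.mean(0).round(3)/" sm.py; python3 sm.py
```

```text
13.1 jaw 76.54 F [0.7 0.8 5.9] Mz [-0.02  -0.078 -0.087 -0.069] t6 [-0.076 -0.073 -0.073 -0.073] [-0.063 -0.074] 0.054
```

Call:
{"op": "servo_tool", "data": {"deltas": [{"dx": 0, "dy": 0, "dz": 0, "rx": 0, "ry": 0, "rz": 0.01, "fingers": 1}, {"dx": 0, "dy": 0, "dz": 0, "rx": 0, "ry": 0, "rz": 0, "fingers": 1}, {"dx": 0, "dy": 0, "dz": 0, "rx": 0, "ry": 0, "rz": 0, "fingers": 1}]}}

```text
clock: 13.4
tcp_pos: [0.4904, -0.1954, 0.1881]
orientation: [0.001, 0.112, 0.994, -0.0]
wrist_force: [0.4, 0.3, 6.0]
finger_gap: 0.0539
```

```bash
python3 sm.py
```

```text
13.55 jaw 77.11 F [0.7 0.6 5.5] Mz [-0.166 -0.109 -0.147 -0.111] t6 [-0.115 -0.113 -0.113 -0.113] [-0.133 -0.113] 0.0539
```

The stop is confirmed: torque rose another 0.07 N m in 0.6°. I'll ease off about 1° and lift gently.

Call:
{"op": "servo_tool", "data": {"deltas": [{"dx": 0, "dy": 0, "dz": 0, "rx": 0, "ry": 0, "rz": -0.015, "fingers": 1}, {"dx": 0, "dy": 0, "dz": 2, "rx": 0, "ry": 0, "rz": 0, "fingers": 1}, {"dx": 0, "dy": 0, "dz": 1, "rx": 0, "ry": 0, "rz": 0, "fingers": 1}, {"dx": 0, "dy": 0, "dz": 1, "rx": 0, "ry": 0, "rz": 0, "fingers": 1}, {"dx": 0, "dy": 0, "dz": 0, "rx": 0, "ry": 0, "rz": 0, "fingers": 1}]}}

```text
clock: 14.05
tcp_pos: [0.4897, -0.1955, 0.1912]
orientation: [-0.0, 0.119, 0.993, -0.0]
wrist_force: [-0.3, -2.4, -2.0]
finger_gap: 0.0536
```

```bash
python3 st.py
```

```text
14.05 [ 0.4897 -0.1955  0.1912] jaw 76.34 F [-0.3 -2.4 -2. ] M [-0.617 -0.065 -0.019] 0.0536 q6 -0.2935 t6 -0.046
```

Call:
{"op": "servo_tool", "data": {"deltas": [{"dx": 0, "dy": 0, "dz": 2, "rx": 0, "ry": 0, "rz": 0, "fingers": 1}, {"dx": 0, "dy": 0, "dz": 2, "rx": 0, "ry": 0, "rz": 0, "fingers": 1}, {"dx": 0, "dy": 0, "dz": 2, "rx": 0, "ry": 0, "rz": 0, "fingers": 1}, {"dx": 0, "dy": 0, "dz": 0, "rx": 0, "ry": 0, "rz": 0, "fingers": 1}]}}

```text
clock: 14.45
tcp_pos: [0.4899, -0.195, 0.1978]
orientation: [0.0, 0.118, 0.993, 0.0]
wrist_force: [0.2, 0.2, -0.2]
finger_gap: 0.0541
```

```bash
python3 st.py
```

```text
14.45 [ 0.4899 -0.195   0.1978] jaw 76.39 F [ 0.2  0.2 -0.2] M [ 0.006  0.062 -0.019] 0.0541 q6 -0.2938 t6 0.0
```

Call:
{"op": "servo_tool", "data": {"deltas": [{"dx": 0, "dy": 0, "dz": 10, "rx": 0, "ry": 0, "rz": 0, "fingers": 1}, {"dx": 0, "dy": 0, "dz": 10, "rx": 0, "ry": 0, "rz": 0, "fingers": 1}, {"dx": 0, "dy": 0, "dz": 15, "rx": 0, "ry": 0, "rz": 0, "fingers": 1}, {"dx": 0, "dy": 0, "dz": 15, "rx": 0, "ry": 0, "rz": 0, "fingers": 1}, {"dx": 0, "dy": 0, "dz": 15, "rx": 0, "ry": 0, "rz": 0, "fingers": 1}, {"dx": 0, "dy": 0, "dz": 15, "rx": 0, "ry": 0, "rz": 0, "fingers": 1}, {"dx": 0, "dy": 0, "dz": 0, "rx": 0, "ry": 0, "rz": 0, "fingers": 1}, {"dx": 0, "dy": 0, "dz": 0, "rx": 0, "ry": 0, "rz": 0, "fingers": 1}]}}

```text
clock: 15.25
tcp_pos: [0.4899, -0.1953, 0.278]
orientation: [0.0, 0.119, 0.993, -0.0]
wrist_force: [0.2, -0.2, -0.8]
finger_gap: 0.0537
```

```bash
python3 sm.py; python3 - <<'E'
from h import *
s=env.get_state();c=read_camera('wrist');save('w5.png',c['img']);print(s['tcp_pos'],s['joint_pos'].round(2),s['clock'])
t=read_camera('top')
for d in cut_out('tray','top'):
    e=d['extent'];v,u=np.nonzero(d['region']);r=cv2.minAreaRect(np.c_[u,v].astype(np.float32))
    P=onplane(t,cv2.boxPoints(r),.01);print(d['confidence'],e,onplane(t,r[0],.01)[0].round(4),'sides',np.linalg.norm(P[1]-P[0]).round(3),np.linalg.norm(P[2]-P[1]).round(3),t['img'][d['region']].mean(0).round(),'yaw',np.degrees(np.arctan2(*(P[1]-P[0])[1::-1]))%90)
save('t2.png',t['img'])
E
```

```text
15.4 jaw 76.37 F [ 0.5  0.7 -1.2] Mz [-0.03   0.054 -0.     0.009] t6 [0. 0. 0. 0.] [0.008 0.   ] 0.0538
[ 0.4894099  -0.19498305  0.27665822] [-0.53  0.23 -0.13  1.21  0.   -0.29] 15.4
0.95 [149.2, 157.8, 206.0, 209.8] [0.4815 0.1789 0.01  ] sides 0.138 0.138 [115. 111. 109.] yaw 13.218525987724533
0.79 [119.1, 239.2, 184.2, 303.7] [0.2195 0.273  0.01  ] sides 0.192 0.193 [103.  99.  98.] yaw 2.2274313788403504
0.16 [278.3, 161.3, 306.9, 194.2] [ 0.4918 -0.1663  0.01  ] sides 0.066 0.088 [88. 82. 77.] yaw 37.009873372200516
```

View pics/w5.png

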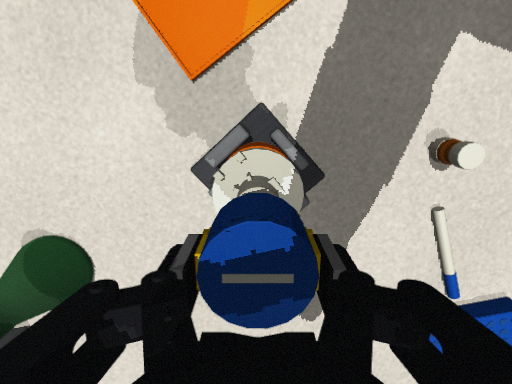

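The cap is in the gripper and clear of the bottle (bare neck near (258,185)). The tray measures 138 mm square with centre (0.4815, 0.179). Carrying the cap over.

Call:
{"op": "servo_tool", "data": {"deltas": [{"dx": -1, "dy": 20, "dz": 0, "rx": 0, "ry": 0, "rz": 0, "fingers": 1}, {"dx": -1, "dy": 40, "dz": 0, "rx": 0, "ry": 0, "rz": 0, "fingers": 1}, {"dx": -1, "dy": 45, "dz": 0, "rx": 0, "ry": 0, "rz": 0, "fingers": 1}, {"dx": -1, "dy": 45, "dz": 0, "rx": 0, "ry": 0, "rz": 0, "fingers": 1}, {"dx": -1, "dy": 45, "dz": 0, "rx": 0, "ry": 0, "rz": 0, "fingers": 1}, {"dx": -1, "dy": 45, "dz": 0, "rx": 0, "ry": 0, "rz": 0, "fingers": 1}, {"dx": -1, "dy": 45, "dz": 0, "rx": 0, "ry": 0, "rz": 0, "fingers": 1}, {"dx": -1, "dy": 45, "dz": 0, "rx": 0, "ry": 0, "rz": 0, "fingers": 1}]}}

```text
clock: 16.35
tcp_pos: [0.4814, 0.1365, 0.2772]
orientation: [-0.0, 0.119, 0.993, -0.0]
wrist_force: [1.2, -0.3, -1.4]
finger_gap: 0.0539
```

Call:
{"op": "servo_tool", "data": {"deltas": [{"dx": 0, "dy": 29, "dz": 0, "rx": 0, "ry": 0, "rz": 0, "fingers": 1}, {"dx": 0, "dy": 15, "dz": -10, "rx": 0, "ry": 0, "rz": 0, "fingers": 1}, {"dx": 0, "dy": 0, "dz": -25, "rx": 0, "ry": 0, "rz": 0, "fingers": 1}, {"dx": 0, "dy": 0, "dz": -25, "rx": 0, "ry": 0, "rz": 0, "fingers": 1}, {"dx": 0, "dy": 0, "dz": -25, "rx": 0, "ry": 0, "rz": 0, "fingers": 1}, {"dx": 0, "dy": 0, "dz": -15, "rx": 0, "ry": 0, "rz": 0, "fingers": 1}, {"dx": 0, "dy": 0, "dz": 0, "rx": 0, "ry": 0, "rz": 0, "fingers": 1}]}}

```text
clock: 17.05
tcp_pos: [0.48, 0.1778, 0.1743]
orientation: [-0.003, 0.119, 0.993, -0.001]
wrist_force: [-0.5, 0.0, -0.3]
finger_gap: 0.0539
```

```bash
python3 sm.py; python3 - <<'E'
from h import *
s=env.get_state();c=read_camera('wrist');save('w6.png',c['img']);print(s['tcp_pos'],s['joint_pos'].round(2))
C=np.array([.4815,.179,.01])
a=np.radians(13.2)
print(proj(c,[C+.068*np.array([np.cos(a+k)*2**.5,np.sin(a+k)*2**.5,0]) for k in np.pi/4+np.arange(4)*np.pi/2],s).round())
for d in cut_out('tray','wrist')[:2]: print(d['confidence'],d['extent'])
E
```

```text
17.2 jaw 76.34 F [ 0.4  0.1 -0.6] Mz [-0.062  0.01   0.054  0.016] t6 [-0.001 -0.001 -0.001 -0.001] [ 0.005 -0.001] 0.0538
[0.48224241 0.17843616 0.17781758] [ 0.2   0.27 -0.33  0.97 -0.    0.44]
[[368. 229.]
 [300.  75.]
 [144. 159.]
 [226. 292.]]
0.92 [143.8, 74.2, 363.7, 245.2]
```

View pics/w6.png

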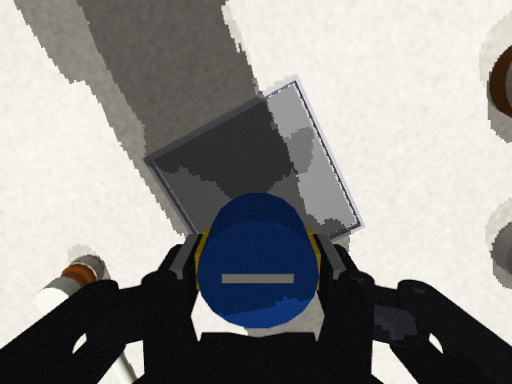

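Projected tray corners match the picture ((144,159), (300,75), (363,226)). Descending to about 5 mm above the floor.

Call:
{"op": "servo_tool", "data": {"deltas": [{"dx": 0, "dy": 0, "dz": -15, "rx": 0, "ry": 0, "rz": 0, "fingers": 1}, {"dx": 0, "dy": 0, "dz": -20, "rx": 0, "ry": 0, "rz": 0, "fingers": 1}, {"dx": 0, "dy": 0, "dz": -20, "rx": 0, "ry": 0, "rz": 0, "fingers": 1}, {"dx": 0, "dy": 0, "dz": -15, "rx": 0, "ry": 0, "rz": 0, "fingers": 1}, {"dx": 0, "dy": 0, "dz": -10, "rx": 0, "ry": 0, "rz": 0, "fingers": 1}, {"dx": 0, "dy": 0, "dz": -5, "rx": 0, "ry": 0, "rz": 0, "fingers": 1}, {"dx": 0, "dy": 0, "dz": 0, "rx": 0, "ry": 0, "rz": 0, "fingers": 1}, {"dx": 0, "dy": 0, "dz": 0, "rx": 0, "ry": 0, "rz": 0, "fingers": 1}]}}

```text
clock: 18.1
tcp_pos: [0.4824, 0.1789, 0.0931]
orientation: [0.001, 0.119, 0.993, 0.0]
wrist_force: [0.7, 0.1, -0.8]
finger_gap: 0.0534
```

Call:
{"op": "servo_tool", "data": {"deltas": [{"dx": 0, "dy": 0, "dz": -1, "rx": 0, "ry": 0, "rz": 0, "fingers": 1}, {"dx": 0, "dy": 0, "dz": -1, "rx": 0, "ry": 0, "rz": 0, "fingers": 1}, {"dx": 0, "dy": 0, "dz": -1, "rx": 0, "ry": 0, "rz": 0, "fingers": 1}, {"dx": 0, "dy": 0, "dz": 0, "rx": 0, "ry": 0, "rz": 0, "fingers": 1}]}}

```text
clock: 18.5
tcp_pos: [0.4818, 0.1788, 0.0894]
orientation: [0.0, 0.119, 0.993, 0.0]
wrist_force: [-0.8, 0.4, -0.6]
finger_gap: 0.0535
```

```bash
python3 st.py
```

```text
18.5 [0.4818 0.1788 0.0894] jaw 76.38 F [-0.8  0.4 -0.6] M [ 0.025  0.037 -0.036] 0.0535 q6 0.4367 t6 0.0
```

Call:
{"op": "servo_tool", "data": {"deltas": [{"dx": 0, "dy": 0, "dz": -1, "rx": 0, "ry": 0, "rz": 0, "fingers": 1}, {"dx": 0, "dy": 0, "dz": -1, "rx": 0, "ry": 0, "rz": 0, "fingers": 1}, {"dx": 0, "dy": 0, "dz": 0, "rx": 0, "ry": 0, "rz": 0, "fingers": 1}]}}

```text
clock: 18.8
tcp_pos: [0.4817, 0.1787, 0.0872]
orientation: [-0.0, 0.119, 0.993, -0.0]
wrist_force: [1.3, -0.1, -0.3]
finger_gap: 0.0539
```

Call:
{"op": "servo_tool", "data": {"deltas": [{"dx": 0, "dy": 0, "dz": -1, "rx": 0, "ry": 0, "rz": 0, "fingers": 1}, {"dx": 0, "dy": 0, "dz": 0, "rx": 0, "ry": 0, "rz": 0, "fingers": 1}]}}

```text
clock: 19.0
tcp_pos: [0.4819, 0.1788, 0.0864]
orientation: [0.0, 0.119, 0.993, 0.0]
wrist_force: [-0.5, -0.2, -1.1]
finger_gap: 0.0537
```

```bash
python3 sm.py;python3 st.py
```

```text
19.15 jaw 76.37 F [ 1.   0.9 -1.1] Mz [0.045 0.016 0.013 0.022] t6 [-0.  0.  0.  0.] [0.024 0.   ] 0.0543
19.15 [0.4818 0.1787 0.0864] jaw 76.37 F [ 1.   0.9 -1.1] M [-0.071  0.047  0.022] 0.0543 q6 0.4367 t6 0.0
```

Call:
{"op": "servo_tool", "data": {"deltas": [{"dx": 0, "dy": 0, "dz": -0.7, "rx": 0, "ry": 0, "rz": 0, "fingers": 1}, {"dx": 0, "dy": 0, "dz": 0, "rx": 0, "ry": 0, "rz": 0, "fingers": 1}]}}

```text
clock: 19.35
tcp_pos: [0.4818, 0.1788, 0.0862]
orientation: [0.0, 0.119, 0.993, 0.0]
wrist_force: [-2.0, -0.8, 4.6]
finger_gap: 0.0538
```

Call:
{"op": "servo_tool", "data": {"deltas": [{"dx": 0, "dy": 0, "dz": -0.7, "rx": 0, "ry": 0, "rz": 0, "fingers": 1}, {"dx": 0, "dy": 0, "dz": 0, "rx": 0, "ry": 0, "rz": 0, "fingers": 1}]}}

```text
clock: 19.55
tcp_pos: [0.4819, 0.1788, 0.0861]
orientation: [0.0, 0.119, 0.993, 0.0]
wrist_force: [-4.6, -1.6, 11.1]
finger_gap: 0.0539
```

```bash
python3 st.py
```

```text
19.55 [0.4819 0.1788 0.0861] jaw 76.38 F [-4.6 -1.6 11.1] M [-0.211  0.711 -0.006] 0.0539 q6 0.4367 t6 -0.001
```

Contact with the tray floor. I'll relieve the pressure, then let go.

Call:
{"op": "servo_tool", "data": {"deltas": [{"dx": 0, "dy": 0, "dz": 1, "rx": 0, "ry": 0, "rz": 0, "fingers": 1}, {"dx": 0, "dy": 0, "dz": 0, "rx": 0, "ry": 0, "rz": 0, "fingers": 1}, {"dx": 0, "dy": 0, "dz": 0, "rx": 0, "ry": 0, "rz": 0, "fingers": -0.2}, {"dx": 0, "dy": 0, "dz": 0, "rx": 0, "ry": 0, "rz": 0, "fingers": -1}, {"dx": 0, "dy": 0, "dz": 0, "rx": 0, "ry": 0, "rz": 0, "fingers": -1}, {"dx": 0, "dy": 0, "dz": 0, "rx": 0, "ry": 0, "rz": 0, "fingers": -1}, {"dx": 0, "dy": 0, "dz": 0, "rx": 0, "ry": 0, "rz": 0, "fingers": -1}]}}

```text
clock: 20.25
tcp_pos: [0.4818, 0.1788, 0.0859]
orientation: [-0.0, 0.119, 0.993, 0.0]
wrist_force: [-0.7, 0.4, 0.0]
finger_gap: 0.0855
```

```bash
python3 st.py
```

```text
20.25 [0.4818 0.1788 0.0859] jaw 76.37 F [-0.7  0.4  0. ] M [ 0.02  -0.     0.011] 0.0855 q6 0.4367 t6 -0.0
```

Call:
{"op": "servo_tool", "data": {"deltas": [{"dx": 0, "dy": 0, "dz": 10, "rx": 0, "ry": 0, "rz": 0, "fingers": -1}, {"dx": 0, "dy": 0, "dz": 20, "rx": 0, "ry": 0, "rz": 0, "fingers": -1}, {"dx": 0, "dy": 0, "dz": 30, "rx": 0, "ry": 0, "rz": 0, "fingers": -1}, {"dx": 0, "dy": 0, "dz": 30, "rx": 0, "ry": 0, "rz": 0, "fingers": -1}, {"dx": 0, "dy": 0, "dz": 30, "rx": 0, "ry": 0, "rz": 0, "fingers": -1}, {"dx": 0, "dy": 0, "dz": 30, "rx": 0, "ry": 0, "rz": 0, "fingers": -1}, {"dx": 0, "dy": 0, "dz": 20, "rx": 0, "ry": 0, "rz": 0, "fingers": -1}, {"dx": 0, "dy": 0, "dz": 0, "rx": 0, "ry": 0, "rz": 0, "fingers": -1}]}}

```text
clock: 21.05
tcp_pos: [0.4835, 0.1791, 0.26]
orientation: [0.003, 0.119, 0.993, 0.001]
wrist_force: [0.4, 0.3, -0.2]
finger_gap: 0.0855
```

```bash
python3 - <<'E'
from h import *
c=read_camera('wrist');a=read_camera('scene')
save('end.png',np.hstack([cv2.resize(c['img'],(400,300)),cv2.resize(a['img'],(400,300))]))
E
```

```text
(no output)
```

View pics/end.png

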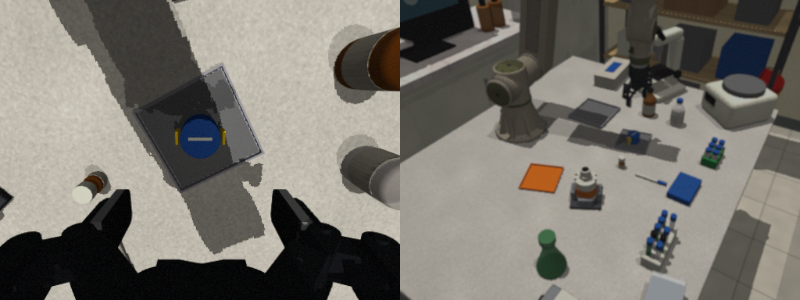

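The wrist view shows the cap upright near the tray centre at (201,137), tabs sprung free and gripper clear. The scene view shows the bottle open at (586,185) and the bystanders in place.

```bash
python3 -c "
from h import *
print(job.hand_in())"
```

```text
the job is handed in; nothing more can be done
None
```

The bottle is open and the cap is sitting top side up near the centre of the smaller grey steel tray. I handed the job in at about 21 s on the robot's clock, against the 67 s limit.

- **Opening:** I squeezed both tabs at 20 N, which held the gap at 54 mm, fully in. I turned the cap anticlockwise about 50° until the stop showed. Turning torque rose to about 0.11–0.13 N m (highest single reading 0.17), under the 0.2 limit. I then eased off just under 1° and lifted it free with almost no pull.
- **Placing:** I lowered the cap in steps of 1 mm or less until it touched the tray floor. The contact force reached 11 N on the last step before I backed off and let go. A slightly earlier stop would have been gentler.
- **Last checks:** The final pictures show the tabs sprung back, the gripper open and clear, and the other things looking where they were. The wrist force read about zero.
- **Disagreements:** The torque sensor was noisy, and one reading of 0.087 N m at about 39° was a false alarm. Joint-6 torque and smaller steps settled where the stop was. As the jaws closed on the cap they also pushed down on it with about 8 N, which I partly relieved. About 5 N remained during the turn.

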